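# Switch on the guarded heater of a hotplate stirrer

### The job

The stirrer is running; now switch on the heater of the hotplate. Without gripping anything, lift the red cover on its control panel with a fingertip, push the toggle beneath it away from you to on while the cover is up, then draw the finger out gently and let the cover drop shut over it. Leave the blue-covered stirrer switch on and shut, and do not disturb the flask or the other things on the bench.

Things in the scene. Friction and masses are not known exactly. Their poses are not given: they have to be found in the camera images.
- hotplate: White hotplate stirrer, 240 mm wide, 310 mm deep, firm on the bench. Origin: centre of its underside; x points from the control panel (robot's side) to the 172 mm square white plate (top 95 mm up), y left. The panel slopes up by 0.12 rad towards the plate and carries two guarded toggles, red and blue covers, centres 112 mm apart; which is left varies.
- heater_switch: Heater switch, RED cover, black base 76 x 70 mm, 4 mm thick, fixed on the sloping panel. Origin: on the panel surface, mid base; x horizontal, away from the operator (yaw as the hotplate), y left, z up. In the other entries u runs up the slope, [cos 0.12, 0, sin 0.12] here, and n square to the panel, [-sin 0.12, 0, cos 0.12], both in mm from this origin.
- heater_cover (a joint): Red cover's angle, rad: 0 shut, 1.5 fully raised, up and away from the operator. Hinge along y at u 26, n 10. Opaque, smooth (friction 0.2), 62 mm wide, top at n 45 when shut; inside 56 mm wide, side cheeks down to n 19. A weak spring and its weight shut it (0.3 to 0.9 N at the lip): it stays up only while held.
- heater_lip (a point): Middle of the front edge of the red cover's lift lip, at mid thickness; moves with the cover, 65 mm from the hinge axis. Shut: u -36, n 29. The lip is the foot of the cover's front wall, sticks out 7 mm towards the operator, 50 mm wide, 3 mm thick, 27 mm free beneath for a fingertip. Lift it from below (a leaning finger helps): a level push can jam it.
- heater_toggle (a joint): Angle of the steel toggle lever under the red cover, rad: 0 off (leans 0.38 rad from n towards the operator), 0.76 on (leans as far away from the operator). It snaps over centre at 0.38; takes about 3 to 5 N near its tip. Pivot at u -2, n 6; lever 34 mm long, 7 mm thick at the foot, 11 mm at the head.
- heater_tip (a point): Top end of the steel toggle lever under the red cover, 34 mm from its pivot; moves with the lever.
- stirrer_switch: Stirrer switch, the one with the BLUE cover: same make and measures as the heater switch, beside it on the panel. To be left alone.
- stirrer_cover (a joint): Angle of the blue cover, rad: 0 closed, 1.5 raised. Stays shut.
- stirrer_toggle (a joint): Angle of the toggle under the blue cover, rad: 0 off, 0.76 on. It is on at the start and stays on.
- flask: Small glass conical flask, 71 mm wide, 101 mm high, standing on the ceramic plate behind the panel. Origin: centre of its underside.
- amber_small: Brown bottle with black cap, 52 mm wide, 101 mm high, beside the hotplate. Origin: centre of its underside.
- vial_white: Vial with white cap, 27 mm wide, 60 mm high, beside the hotplate. Origin: centre of its underside.
- vial_black: Vial with black cap, 27 mm wide, 60 mm high, beside the hotplate. Origin: centre of its underside.
- dish: Shallow white dish, 97 mm wide, 22 mm high, beside the hotplate. Origin: centre of its underside.
- marker: Blue and white marker pen lying on the bench, 125 mm x 14 mm. Origin: centre of its underside.
- timer: Round white bench timer, 66 mm wide, 24 mm high. Origin: centre of its underside.
- screwdriver: Yellow screwdriver lying on the bench, 157 mm x 23 mm. Origin: centre of its underside.

How it is judged:
By the outcome, as a careful person would: the job done as asked, in the order asked, and still so for the second after the job is handed in, with the robot touching nothing.
It also fails if it takes over 32 s, if anything falls off the work surface, if the arm or the gripper's body presses on something with over 40 N, if the wrist force passes 120 N, or if a joint passes its speed limit or range.

### The arm

A 6-joint arm with a two-finger parallel gripper is mounted at the origin on the work surface; the furniture and walls round the work are solid. World frame = base frame: x ahead of the robot, y to its left, z up, the work surface at z = 0. Lengths are in m, angles in rad, forces in N, time in s.
With the tool pointing down it reaches from about 0.35 to 0.775 m from the base axis. Payload 5.5 kg.
Tool frame: the origin (TCP) lies between the finger pads; the fingertips stand 22 mm ahead of it and the grasp point (between the pads) lies 3 mm ahead of it; z points along the fingers, y is the line along which they close (so a half turn about z gives the same grasp; the last joint's range is limited). The gripper opens to 85 mm and grips with 20 to 120 N. Pads are 22 mm wide; open, the fingers measure 114 mm over their backs; the gripper's body (76 mm by 85 mm) begins 54 mm behind the grasp point. The pads swing forward as they close: fully open they stand 13 mm farther back than shut.
Start: joints at [-1.286, 0.313, 0.046, 1.304, 0, 1.431], TCP at [0.237, -0.524, 0.253] pointing down, gripper open.
Joint ranges: [-2.76, 2.76], [-0.86, 1.69], [-1.03, 1.26], [-2.2, 2.34], [-1.47, 1.5], [-3.14, 3.14]. Speed limits (rad/s): [2.57, 2.57, 3.14, 3.14, 3.14, 3.14].

### API

Orientations are given as a unit quaternion [w, x, y, z].
In Python, from workcell import env gives the robot as it stands.
- The arm moves only by the shell command python3 nudge.py 'ROWS' [OPENING] [FORCE]. ROWS is a JSON list of rows, 1 to 8 of them, each of 6 numbers: dx, dy, dz in m, then a rotation vector rx, ry, rz in rad; each row is the pose to reach, as a shift and turn from the pose commanded when the command began, along the tool's axes at that moment; what a row does not reach only later rows make up. A row lasts 1/8 s, in which the tool goes at most 0.0625 m and 0.188 rad, less where a joint would pass 70% of its speed; a pose out of reach is approached as far as the arm can. OPENING is the finger opening in m, set as the command begins (- or left out keeps the last). The fingers move at their own pace and stop on an object; FORCE is the grip in N (left out, the last holds). Time passes only in rows, so rows that do not move let the fingers close. It prints the time, the measured TCP pose, the force, the opening and the grip force at its end.
- env.get_state(): the state, without advancing time (a new reading comes with each control period).
- env.read_camera(name): name is "side" or "top" or "wrist"; returns a dict with "image" (480x640x3 uint8, red, green, blue), "K" (3x3 intrinsics, pixels), "R" (3x3) and "t" (3): a world point X has camera coordinates R X + t. Camera axes: x right, y down, z forward; pixel columns grow to the right and rows downward; lengths in m; the calibration is good to about 2 mm. The wrist camera is an equidistant fisheye: a pixel r from the principal point sees the ray r / f radians off the axis. A picture is of the moment at which its call begins. There is no depth.
- env.hand_in(): hands the job in; it is judged then, once.
The state is a dict: "clock": time; "joint_pos": joint angles; "qvel": joint speeds; "tau": joint torques, N m; "tcp_pos": TCP position; "orientation": TCP orientation; "wrist_force": force on the tool from outside, world axes, zero at the start; "ft_torque": the same for the moment, N m; "finger_gap": finger opening in m; "grip_force": force on a finger pad.
Only numpy, scipy, OpenCV 4.12 (cv2) and the standard library are available. Lean on these libraries where they do the work, as an engineer would, in place of code of your own. Each camera call takes 0.05 s, during which the arm holds its last target. There are 200 camera calls.

## Working session

There is one attempt and no reset: what is moved stays moved. The work goes in short steps, Python scripts to look and compute and a shell command to move; the robot and the scene stay as the last step left them, time stands still between calls to the robot, and variables do not carry over. Pictures are saved under pics/ and viewed, at most 12 in all, crops included, and the job is handed in when it is done.

```bash
ls; mkdir -p pics
python3 - <<'E'
from workcell import env
import cv2
for n in("top","side"):
    c=env.read_camera(n); cv2.imwrite(f"pics/{n}0.png",c["image"][:,:,::-1]); print(n,c["K"].tolist(),c["R"].round(4).tolist(),c["t"].round(4).tolist())
s=env.get_state();print(s)
E
```

```text
nudge.py
pics
workcell.py
top [[448.45604841042535, 0.0, 318.59763244546485], [0.0, 448.45604841042535, 240.326869975578], [0.0, 0.0, 1.0]] [[0.0374, -0.9993, -0.0019], [-0.9752, -0.0361, -0.2183], [0.2181, 0.01, -0.9759]] [-0.0274, 0.5249, 0.8916]
side [[499.56318375584715, 0.0, 316.24248284436385], [0.0, 499.56318375584715, 244.35131985754265], [0.0, 0.0, 1.0]] [[-0.9981, 0.0567, 0.0235], [0.0034, 0.4328, -0.9015], [-0.0613, -0.8997, -0.4321]] [0.4885, 0.094, 1.1313]
{'clock': 0.1, 'joint_pos': array([-1.28560664e+00,  3.13927547e-01,  4.50982381e-02,  1.30359860e+00,
       -3.26360434e-07,  1.43122346e+00]), 'qvel': array([-0.002217  , -0.00166467,  0.00422493,  0.00093215, -0.00187871,
        0.00013676]), 'tau': array([ 1.99560323e-03, -4.81725597e+01,  2.99243456e+01,  1.27841695e-02,
       -1.36445296e-04, -6.56461040e-06]), 'tcp_pos': array([ 0.23684719, -0.52349787,  0.25249904]), 'orientation': array([-8.13620108e-04,  9.77531416e-01,  2.10788200e-01, -5.95068966e-05]), 'wrist_force': array([ 0.22167155, -0.0919866 ,  0.31242571]), 'ft_torque': array([0.03900859, 0.01413283, 0.02547674]), 'grip_force': 0.0, 'finger_gap': 0.08539765769109955}
```

View pics/top0.png

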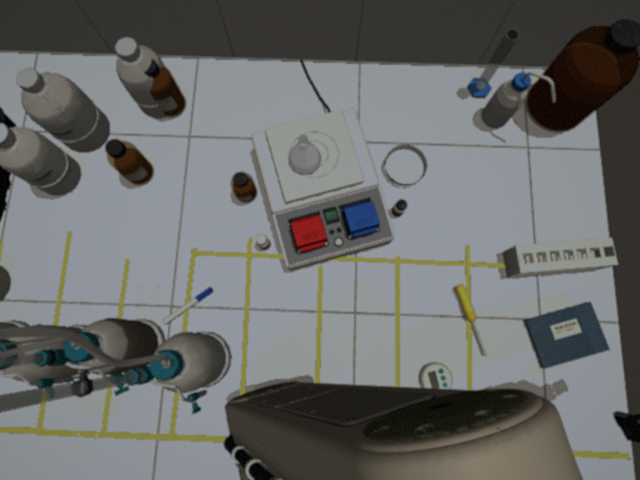

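View pics/side0.png

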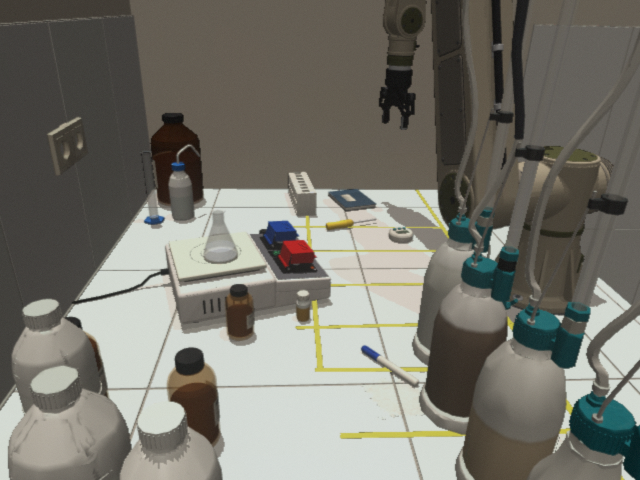

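The red switch is on the left at top (309,232) and side (297,254), the blue one on the right at top (360,219). Next I'll enlarge both.

Run:
```python
import cv2,numpy as np
t=cv2.imread("pics/top0.png")[185:285,260:410];s=cv2.imread("pics/side0.png")[210:310,220:340]
a=cv2.resize(t,None,fx=5.3,fy=5.3,interpolation=cv2.INTER_CUBIC);b=cv2.resize(s,None,fx=6,fy=6,interpolation=cv2.INTER_CUBIC)
cv2.imwrite("pics/tz.png",a);cv2.imwrite("pics/sz.png",b);print(a.shape,b.shape)
```

```text
(530, 795, 3) (600, 720, 3)
```

View pics/tz.png

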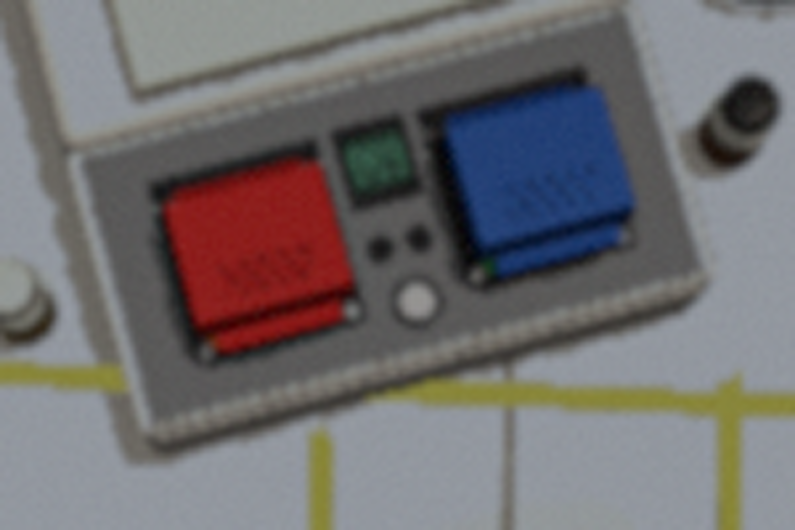

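View pics/sz.png

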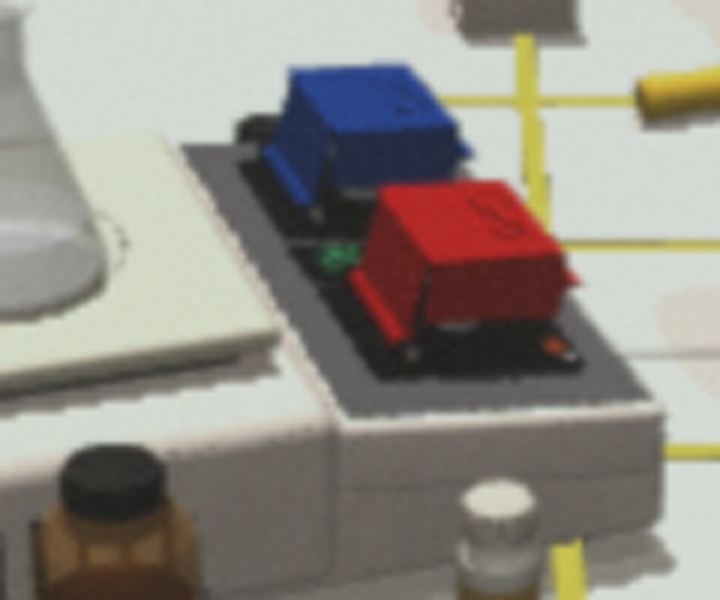

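```bash
cat > h.py <<'E'
import numpy as np
from scipy.optimize import least_squares
from scipy.spatial.transform import Rotation as Ro
c,s=np.cos(.12),np.sin(.12)
def W(p,u,y,n):
    x0,y0,z0,yaw=p[:4]; u,y,n=u/1e3,y/1e3,n/1e3
    l=np.array([u*c-n*s,y,u*s+n*c]); return Ro.from_euler('z',yaw).apply(l)+[x0,y0,z0]
E
python3 - <<'E'
from h import *
from workcell import env
T=env.read_camera("top");S=env.read_camera("side")
def pr(C,X):
    q=C["K"]@(C["R"]@X+C["t"]);return q[:2]/q[2]
f,b='f','b'
B=-112
top=[(38,35,4,152,190),(38,-35,4,316,145),(38,B+35,4,420,112),(38,B-35,4,585,72),
(-36,25,29,217,353),(-36,-25,29,345,318),(-36,B+25,29,497,277),(-36,B-25,29,625,240),
(f,31,45,203,333),(f,-31,45,352,292),(f,B+31,45,487,252),(f,B-31,45,634,210),
(b,31,45,166,200),(b,-31,45,322,158),(b,B+31,45,445,117),(b,B-31,45,603,87)]
side=[(38,35,4,374,380),(-38,35,4,580,372),(f,31,45,565,262),(f,-31,45,500,183),(b,31,45,430,262),(b,-31,45,385,183),
(f,B+31,45,455,132),(f,B-31,45,405,66),(b,B+31,45,334,132),(b,B-31,45,292,66)]
obs=[(T,)+t[:3]+((t[3]+.5)/5.3-.5+260,(t[4]+.5)/5.3-.5+185) for t in top]+[(S,)+t[:3]+((t[3]+.5)/6-.5+220,(t[4]+.5)/6-.5+210) for t in side]
def res(p):
    r=[]
    for C,u,y,n,a,d in obs:
        u={'f':p[4],'b':p[5]}.get(u,u); r+=list(pr(C,W(p,u,y,n))-[a,d])
    return r
o=least_squares(res,[.6,0,.07,.25,-29,20],loss='soft_l1',x_scale=[.1,.1,.1,.1,10,10])
print(o.x.round(4),np.array(res(o.x)).reshape(-1,2).round(1).tolist())
for nm,a in(("lip",(-36,0,29)),("tipoff",(-2-34*np.sin(.38),0,6+34*np.cos(.38)))):print(nm,W(o.x,*a).round(4))
E
```

```text
[ 5.39600e-01  1.46000e-02  6.28000e-02  3.11000e-01 -2.68889e+01
  2.25839e+01] [[-0.8, -0.6], [0.2, -0.7], [-0.4, 0.4], [0.0, -0.6], [0.7, 0.2], [0.1, 0.3], [0.5, 0.1], [-0.4, 0.6], [-0.8, -0.2], [0.8, -0.7], [-0.9, 0.4], [0.7, 0.2], [-0.3, 1.3], [-0.1, 1.2], [0.4, 2.5], [-0.2, 0.2], [-0.1, -0.3], [0.2, -0.7], [-0.3, -0.8], [0.3, 0.1], [-0.6, -0.0], [-2.3, 0.7], [0.3, -0.4], [0.0, 0.3], [-0.7, -0.0], [-1.5, 0.5]]
lip [0.5023 0.0026 0.0873]
tipoff [0.5215 0.0088 0.0983]
```

The fit residual is below 1 px for most points. I'll use the closed fingers as one fingertip, leaned in the vertical plane of the hotplate. The helper converts a target for the leading upper corner, L = (u, n) with lean, into tool-axis rows.

```bash
cat >> h.py <<'E'
p=np.array([.5396,.0146,.0628,.311])
import sys
TIP=float(22)
def pose(u,n,a,y=0):  # leading corner L at (u,y,n); a = world pitch of fingers below level
    L=W(p,u,y,n); z=Ro.from_euler('z',.311).apply([np.cos(a),0,-np.sin(a)]); x=Ro.from_euler('z',.311).apply([np.sin(a),0,np.cos(a)])
    R=Ro.from_matrix(np.c_[x,np.cross(z,x),z]); return L-.011*x-TIP/1e3*z,R
def go(*tg):
    from workcell import env
    s=env.get_state();P=s["tcp_pos"];q=s["orientation"];R=Ro.from_quat(q[[1,2,3,0]])
    L=P+R.apply([.011,0,TIP/1e3])-p[:3]; l=Ro.from_euler('z',-.311).apply(L)*1e3
    print("L u,y,n",(l@np.array([[c,0,s_:=np.sin(.12)],[0,1,0],[s_,0,-c]]).T*[1,1,-1]).round(1),"clk",round(s["clock"],2),"F",s["wrist_force"].round(1),"j",s["joint_pos"].round(2))
    for t in tg:
        P2,R2=pose(*t);print(t,R.inv().apply(P2-P).round(4),(R.inv()*R2).as_rotvec().round(3))
E
python3 -c "
from h import *
go((-90,90,1.571),(-90,90,.9),(-80,40,.78))"
```

```text
L u,y,n [-418.7 -418.5  219.6] clk 0.2 F [0.9 0.8 0.3] j [-1.29  0.31  0.05  1.3   0.    1.43]
(-90, 90, 1.571) [ 0.3872 -0.3782  0.0898] [-0.001 -0.     0.114]
(-90, 90, 0.9) [ 0.376  -0.3794  0.1015] [-0.039  0.67   0.109]
(-80, 40, 0.78) [ 0.3907 -0.3777  0.1526] [-0.046  0.79   0.107]
```

```bash
python3 nudge.py '[[0.04,-0.04,0,0,0,0.05],[0.08,-0.08,0,0,0.1,0.1],[0.12,-0.12,0,0,0.2,0.11],[0.16,-0.16,0,-0.01,0.3,0.11],[0.2,-0.2,0,-0.02,0.4,0.11],[0.24,-0.24,0,-0.03,0.5,0.11],[0.28,-0.28,0,-0.03,0.6,0.11],[0.32,-0.32,0,-0.04,0.67,0.11]]' 0 20; python3 -c "
from h import *
go((-90,90,.9),(-90,60,.78))"
```

```text
clock: 1.2
tcp_pos: [0.3967, -0.0992, 0.2531]
orientation: [-0.05, 0.933, 0.145, 0.326]
wrist_force: [0.8, 1.1, 0.4]
finger_gap: -0.0001
grip_force: 0.0
L u,y,n [-125.9  -64.7  196.4] clk 1.2 F [0.8 1.1 0.4] j [-0.87 -0.34 -0.76  0.85  0.61  2.05]
(-90, 90, 0.9) [-0.0254 -0.0648  0.1093] [ 0.002 -0.002 -0.002]
(-90, 60, 0.78) [-0.0437 -0.0648  0.1363] [ 0.002  0.118 -0.002]
```

```bash
python3 nudge.py '[[-0.01,-0.03,0.03,0,0,0],[-0.02,-0.05,0.06,0,0,0],[-0.025,-0.065,0.09,0,0,0],[-0.035,-0.065,0.12,0,0.06,0],[-0.044,-0.065,0.136,0,0.12,0],[-0.044,-0.065,0.136,0,0.12,0]]'; python3 -c "
from h import *
go((-75,22,.78),(-50,22,.78))
from workcell import env
import cv2
s=env.read_camera('side');i=s['image'][150:330,200:440,::-1];cv2.imwrite('pics/s1.png',cv2.resize(i,None,fx=3.2,fy=3.2,interpolation=cv2.INTER_CUBIC))
for a in((-90,0,60),(-36,25,29)):
  q=s['K']@(s['R']@W(p,*a)+s['t']);print((q[:2]/q[2]-[200,150])*3.2)"
```

```text
clock: 1.95
tcp_pos: [0.4423, -0.0447, 0.1496]
orientation: [-0.072, 0.917, 0.149, 0.362]
wrist_force: [-0.8, 0.8, 0.6]
finger_gap: -0.0005
grip_force: 0.0
L u,y,n [-77.7 -26.   88.2] clk 1.95 F [-0.8  0.8  0.6] j [-0.68 -0.2  -1.03  0.3   0.63  2.28]
(-75, 22, 0.78) [-0.0379 -0.0249  0.0561] [-0.031  0.036 -0.002]
(-50, 22, 0.78) [-0.0178 -0.0245  0.0709] [-0.031  0.036 -0.002]
[436.83886078 284.62896879]
[369.38962184 345.59746708]
```

View pics/s1.png

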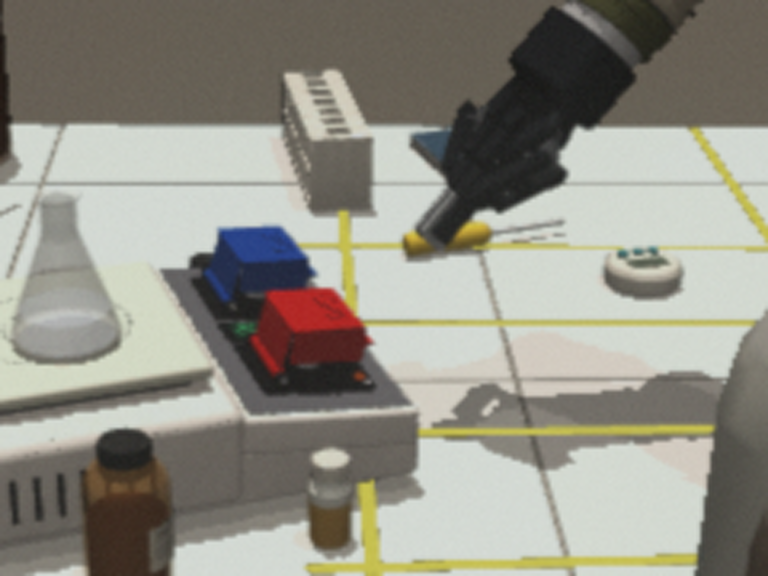

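The side view shows the finger end at about (430,240), clear of everything. Joint 3 is at its range limit, so I'll use a steeper lean.

```bash
python3 -c "
from h import *
go((-62,60,1.05),(-62,40,1.05))
from workcell import env
s=env.read_camera('side')
for a in((-77.7,-26,88.2),(-77.7,-14,88.2),(-77.7,-37,88.2)):
  q=s['K']@(s['R']@W(p,*a)+s['t']);print((q[:2]/q[2]-[200,150])*3.2)"
```

```text
L u,y,n [-78.  -25.4  88.3] clk 2.0 F [ 0.3 -0.1 -0.6] j [-0.68 -0.21 -1.03  0.31  0.63  2.28]
(-62, 60, 1.05) [ 0.0015 -0.0252  0.0311] [-0.031 -0.234  0.003]
(-62, 40, 1.05) [-0.0104 -0.0246  0.0472] [-0.031 -0.234  0.003]
[411.35161791 231.12388557]
[418.19601236 237.85689238]
[405.189075   225.06163364]
```

```bash
python3 nudge.py '[[0,-0.012,0.01,-0.015,-0.12,0],[0.0015,-0.025,0.031,-0.03,-0.234,0],[-0.004,-0.025,0.039,-0.03,-0.234,0],[-0.0104,-0.025,0.047,-0.03,-0.234,0],[-0.0104,-0.025,0.047,-0.03,-0.234,0]]'; python3 -c "
from h import *
go((-55,20,1.05),(-55,20,.9),(-35,20,1.05))"
```

```text
clock: 2.68
tcp_pos: [0.4554, -0.0117, 0.1078]
orientation: [-0.04, 0.954, 0.151, 0.254]
wrist_force: [0.1, -0.3, 0.5]
finger_gap: -0.0002
grip_force: 0.0
L u,y,n [-63.5   0.8  39.3] clk 2.67 F [ 0.1 -0.3  0.5] j [-0.41 -0.09 -0.94  0.32  0.34  2.49]
(-55, 20, 1.05) [0.0003 0.0007 0.0211] [-0.002  0.001  0.002]
(-55, 20, 0.9) [-0.0029  0.0007  0.023 ] [-0.002  0.151  0.002]
(-35, 20, 1.05) [0.0187 0.0008 0.0289] [-0.002  0.001  0.002]
```

```bash
python3 nudge.py '[[0,0.001,0.012,0,0,0],[0.0003,0.001,0.022,0,0,0],[0.0003,0.001,0.022,0,0,0]]'; python3 -c "
from h import *
go((-36,20,1.05),(-32,20,1.05),(-30,30,1.05),(-28,45,1.05),(-28,50,1.25))
from workcell import env
import cv2
s=env.read_camera('side');i=s['image'][190:310,240:400,::-1];cv2.imwrite('pics/s2.png',cv2.resize(i,None,fx=5,fy=5,interpolation=cv2.INTER_CUBIC))
for a in((-55,0,20),(-36,25,29)):
  q=s['K']@(s['R']@W(p,*a)+s['t']);print((q[:2]/q[2]-[240,190])*5)"
```

```text
clock: 3.05
tcp_pos: [0.4677, -0.0095, 0.0898]
orientation: [-0.04, 0.954, 0.151, 0.255]
wrist_force: [-0.9, 0.3, -0.1]
finger_gap: -0.0
grip_force: 0.0
L u,y,n [-53.3  -0.9  19.9] clk 3.05 F [-0.9  0.3 -0.1] j [-0.39 -0.04 -0.95  0.24  0.33  2.5 ]
(-36, 20, 1.05) [ 0.016  -0.0009  0.0067] [-0.001 -0.     0.003]
(-32, 20, 1.05) [ 0.0197 -0.0009  0.0082] [-0.001 -0.     0.003]
(-30, 30, 1.05) [ 0.0254 -0.0009 -0.0002] [-0.001 -0.     0.003]
(-28, 45, 1.05) [ 0.0331 -0.0009 -0.0132] [-0.001 -0.     0.003]
(-28, 50, 1.25) [ 0.0397 -0.0009 -0.0196] [-0.    -0.2    0.003]
[394.41409601 331.95772388]
[377.17128412 339.99604231]
```

View pics/s2.png

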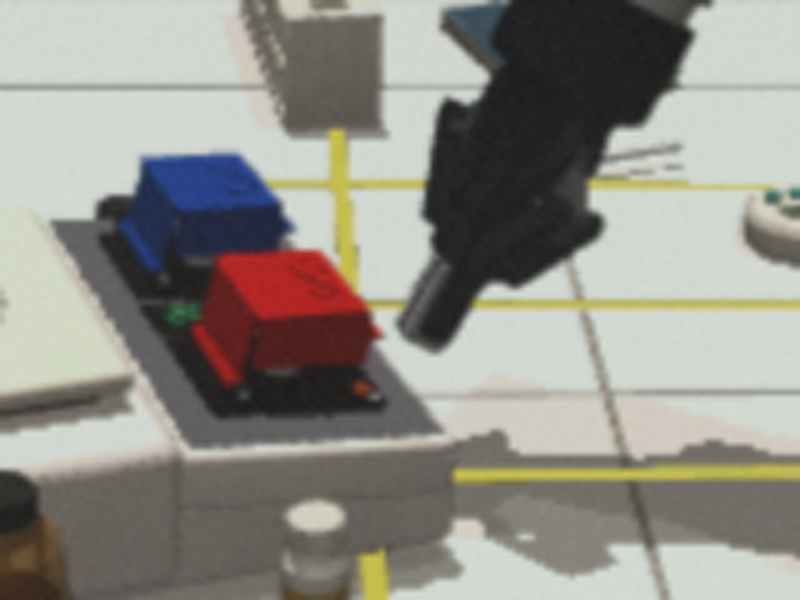

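The finger end at (398,325) sits just below and in front of the lip corner at (380,333), and it's offset from the prediction by the same amount as the lip. Going under and starting the lift.

```bash
python3 nudge.py '[[0.009,0,0.004,0,0,0],[0.0175,0,0.007,0,0,0],[0.021,0,0.005,0,0,0],[0.025,0,0,0,0,0],[0.028,0,-0.005,0,0,0],[0.031,0,-0.01,0,0,0],[0.033,0,-0.013,0,0,0],[0.033,0,-0.013,0,0,0]]'; python3 -c "
from h import *
go((-28,50,1.25),(-10,30,1.25))
from workcell import env
import cv2
s=env.read_camera('side');i=s['image'][190:310,240:400,::-1];cv2.imwrite('pics/s3.png',cv2.resize(i,None,fx=5,fy=5,interpolation=cv2.INTER_CUBIC))"
```

```text
clock: 4.1
tcp_pos: [0.4893, -0.0025, 0.1186]
orientation: [-0.039, 0.954, 0.152, 0.255]
wrist_force: [-1.5, -0.9, -0.6]
finger_gap: -0.0001
grip_force: 0.7
L u,y,n [-27.3  -0.8  45.8] clk 4.1 F [-1.5 -0.9 -0.6] j [-0.35 -0.05 -0.88  0.32  0.31  2.54]
(-28, 50, 1.25) [ 0.0056 -0.0008 -0.0058] [ 0.001 -0.202  0.005]
(-10, 30, 1.25) [ 0.0144 -0.0008  0.0196] [ 0.001 -0.202  0.005]
```

View pics/s3.png

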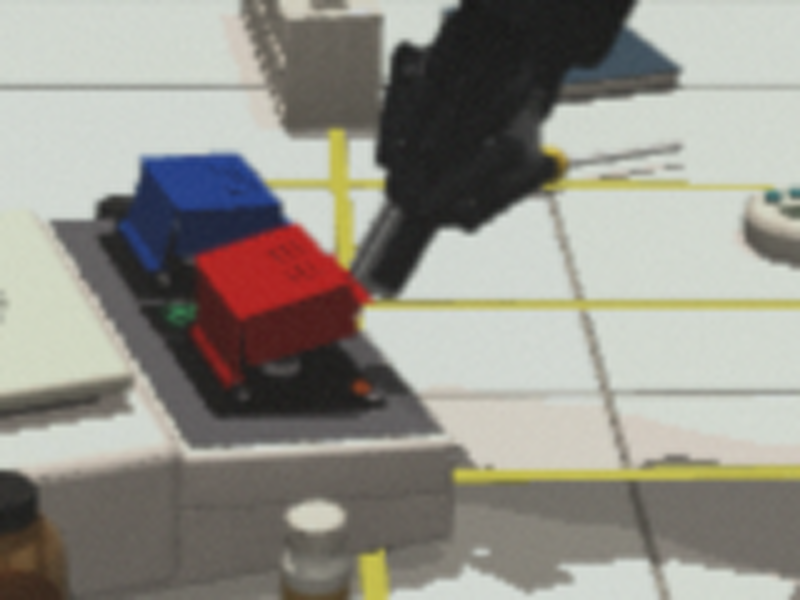

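The red lip rides on the finger at (362,288) and the cover is about 0.35 rad up. Next I'll steepen the finger, go in and push the toggle.

```bash
python3 -c "
from h import *
go((-25,45,1.18),(-22,34,1.18),(-10,29,1.18),(0,28,1.18),(4,28,1.18))"
```

```text
L u,y,n [-27.5  -0.8  45.6] clk 4.15 F [-1.9 -0.7  0.5] j [-0.35 -0.05 -0.88  0.32  0.31  2.54]
(-25, 45, 1.18) [ 0.0051 -0.0008  0.0003] [ 0.    -0.131  0.004]
(-22, 34, 1.18) [ 0.0035 -0.0008  0.0116] [ 0.    -0.131  0.004]
(-10, 29, 1.18) [ 0.0126 -0.0008  0.0209] [ 0.    -0.131  0.004]
(0, 28, 1.18) [ 0.0214 -0.0007  0.0257] [ 0.    -0.131  0.004]
(4, 28, 1.18) [ 0.0251 -0.0007  0.0273] [ 0.    -0.131  0.004]
```

```bash
python3 nudge.py '[[0.003,0,0,0,-0.07,0],[0.005,0,0,0,-0.13,0],[0.004,0,0.006,0,-0.13,0],[0.0035,0,0.012,0,-0.13,0],[0.008,0,0.016,0,-0.13,0],[0.0126,0,0.021,0,-0.13,0],[0.0126,0,0.021,0,-0.13,0]]'; python3 -c "
from h import *
go((-5,29,1.18),(0,28,1.18),(4,28,1.18))
from workcell import env
import cv2
s=env.read_camera('side');i=s['image'][190:310,240:400,::-1];cv2.imwrite('pics/s4.png',cv2.resize(i,None,fx=5,fy=5,interpolation=cv2.INTER_CUBIC))"
```

```text
clock: 5.03
tcp_pos: [0.5091, 0.0045, 0.1056]
orientation: [-0.03, 0.969, 0.154, 0.192]
wrist_force: [-1.2, -1.6, -3.8]
finger_gap: -0.0001
grip_force: 1.3
L u,y,n [-10.2  -0.2  28.1] clk 5.03 F [-1.2 -1.6 -3.8] j [-0.27  0.06 -0.74  0.44  0.21  2.6 ]
(-5, 29, 1.18) [ 0.0053 -0.0003  0.0005] [-0.    -0.     0.004]
(0, 28, 1.18) [ 0.0099 -0.0002  0.0028] [-0.    -0.     0.004]
(4, 28, 1.18) [ 0.0137 -0.0002  0.0039] [-0.    -0.     0.004]
```

View pics/s4.png

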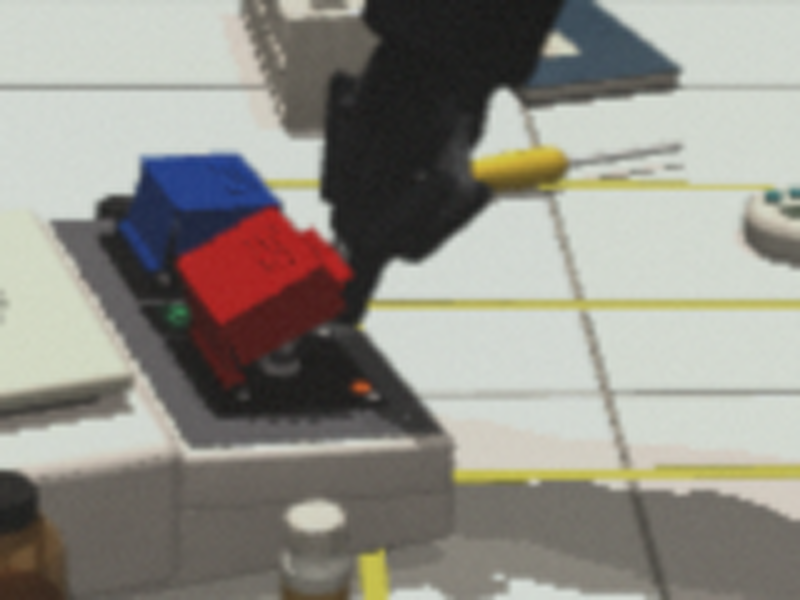

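The cover is about 0.6 rad up, and the finger is at the lever head at (325,325). Pushing through now.

```bash
python3 nudge.py '[[0.004,0,0.0005,0,0,0],[0.008,0,0.002,0,0,0],[0.012,0,0.003,0,0,0],[0.015,0,0.004,0,0,0],[0.015,0,0.004,0,0,0]]'; python3 -c "
from h import *
go((4,28,1.18),(9,28,1.18))
from workcell import env
import cv2
s=env.read_camera('side');i=s['image'][190:310,240:400,::-1];cv2.imwrite('pics/s5.png',cv2.resize(i,None,fx=5,fy=5,interpolation=cv2.INTER_CUBIC))"
```

```text
clock: 5.7
tcp_pos: [0.5238, 0.0085, 0.1087]
orientation: [-0.029, 0.969, 0.154, 0.192]
wrist_force: [-8.5, -3.9, 8.0]
finger_gap: 0.0002
grip_force: 5.3
L u,y,n [ 5.2 -0.9 29.3] clk 5.7 F [-8.5 -3.9  8. ] j [-0.25  0.08 -0.71  0.44  0.2   2.62]
(4, 28, 1.18) [-0.0015 -0.001   0.0009] [ 0.002 -0.     0.004]
(9, 28, 1.18) [ 0.0033 -0.0009  0.0023] [ 0.002 -0.     0.004]
```

View pics/s5.png

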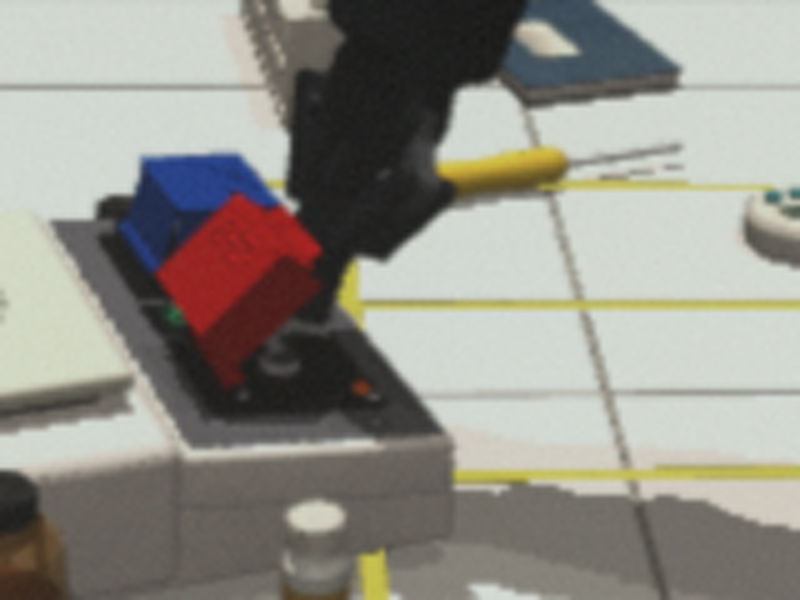

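Position (5,29) and the back-and-up reaction fit a lever pressed against its ON stop. I'll back off a little, with the cover still up, and check.

```bash
python3 nudge.py '[[-0.004,0,-0.001,0,0,0],[-0.008,0,-0.003,0,0,0],[-0.012,0,-0.005,0,0,0],[-0.016,0,-0.006,0,0,0],[-0.016,0,-0.006,0,0,0]]'; python3 -c "
from h import *
go((-14,30,1.18),(-25,30,1.18),(-28,42,1.05))
from workcell import env
import cv2
s=env.read_camera('side');i=s['image'][225:285,270:350,::-1];a=cv2.resize(i,None,fx=9,fy=9,interpolation=cv2.INTER_CUBIC)
cv2.imwrite('pics/s6.png',cv2.convertScaleAbs(a,alpha=1.8,beta=20))
for f in(0,.76):
 q=s['K']@(s['R']@W(p,-2+34*np.sin(f-.38),0,6+34*np.cos(f-.38))+s['t']);print('tip',(q[:2]/q[2]-[270,225])*9)"
```

```text
clock: 6.38
tcp_pos: [0.5076, 0.0037, 0.1077]
orientation: [-0.03, 0.969, 0.154, 0.193]
wrist_force: [-0.9, 0.5, -0.9]
finger_gap: 0.0001
grip_force: 0.3
L u,y,n [-11.7  -0.5  30.4] clk 6.38 F [-0.9  0.5 -0.9] j [-0.27  0.05 -0.74  0.44  0.21  2.59]
(-14, 30, 1.18) [-0.0023 -0.0006 -0.0003] [ 0.    -0.001  0.004]
(-25, 30, 1.18) [-0.0129 -0.0006 -0.0032] [ 0.    -0.001  0.004]
(-28, 42, 1.05) [-0.0153 -0.0006 -0.014 ] [-0.     0.129  0.004]
tip [290.77322175 220.81472481]
tip [188.85665523 224.16620085]
```

View pics/s6.png

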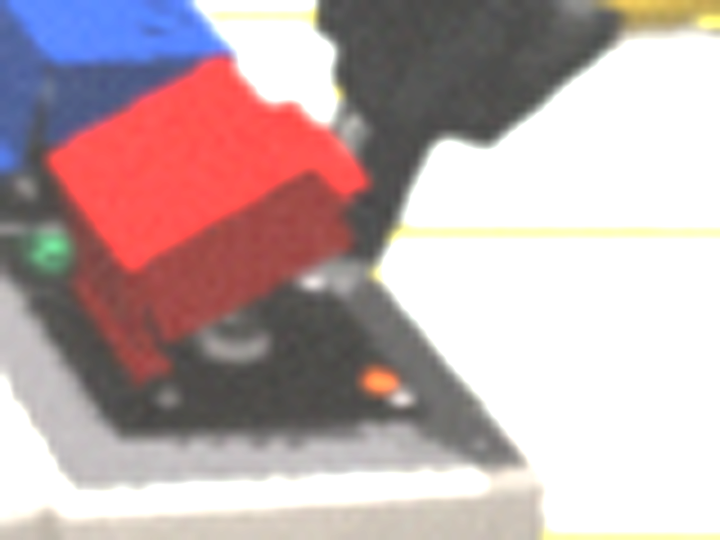

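The gap above the collar at (255,300) shows no lever leaning to the operator. The force here has also dropped from 4 N to about 1 N, so the toggle is on. Drawing the finger out slowly.

```bash
python3 nudge.py '[[-0.003,0,0,0,0,0],[-0.006,0,-0.001,0,0,0],[-0.009,0,-0.002,0,0,0],[-0.012,0,-0.003,0,0,0],[-0.015,0,-0.003,0,0,0],[-0.018,0,-0.003,0,0,0],[-0.02,0,-0.003,0,0,0],[-0.022,0,-0.003,0,0,0]]';  python3 nudge.py '[[-0.002,0,0,0,0,0],[-0.004,0,-0.001,0,0,0],[-0.006,0,-0.001,0,0,0],[-0.01,0,-0.002,0,0,0],[-0.015,0,-0.003,0,0,0],[-0.022,0,-0.006,0,0,0],[-0.03,0,-0.009,0,0,0]]'; python3 -c "
from h import *
go((-80,30,1.18),(-90,90,1.18))"
```

```text
clock: 7.42
tcp_pos: [0.4876, -0.003, 0.1022]
orientation: [-0.03, 0.969, 0.154, 0.193]
wrist_force: [-0.4, 0.5, 0.4]
finger_gap: 0.0003
grip_force: 0.2
clock: 8.3
tcp_pos: [0.4574, -0.0127, 0.099]
orientation: [-0.03, 0.969, 0.154, 0.193]
wrist_force: [-0.3, -0.1, 0.2]
finger_gap: -0.0001
grip_force: 0.0
L u,y,n [-65.2  -0.8  28.1] clk 8.3 F [-0.3 -0.1  0.2] j [-0.35 -0.03 -0.85  0.43  0.24  2.51]
(-80, 30, 1.18) [-0.0137 -0.0009 -0.0059] [ 0.    -0.002  0.005]
(-90, 90, 1.18) [-0.0072 -0.0009 -0.0663] [ 0.    -0.002  0.005]
```

```bash
python3 nudge.py '[[-0.012,0,-0.008,0,0,0],[-0.012,0,-0.03,0,0,0],[-0.008,0,-0.06,0,0,0],[-0.008,0,-0.08,0,0,0],[-0.008,0,-0.08,0,0,0]]'
python3 - <<'E'
from workcell import env
import cv2,numpy as np
s=env.read_camera('side')['image'][:,:,::-1].copy();o=cv2.imread('pics/side0.png')
d=np.abs(s.astype(int)-o).max(2)
print("side diff px on red/blue covers:",(d[218:275,255:322]>40).sum(),"plate:",(d[200:320,160:255]>40).sum())
i=np.hstack([o[200:300,215:335],s[200:300,215:335]]);cv2.imwrite('pics/s7.png',cv2.resize(i,None,fx=3.3,fy=3.3,interpolation=cv2.INTER_CUBIC))
E
```

```text
clock: 8.93
tcp_pos: [0.4222, -0.025, 0.1715]
orientation: [-0.029, 0.968, 0.154, 0.194]
wrist_force: [-0.0, 0.3, -0.3]
finger_gap: 0.0001
grip_force: 0.0
side diff px on red/blue covers: 0 plate: 0
```

View pics/s7.png

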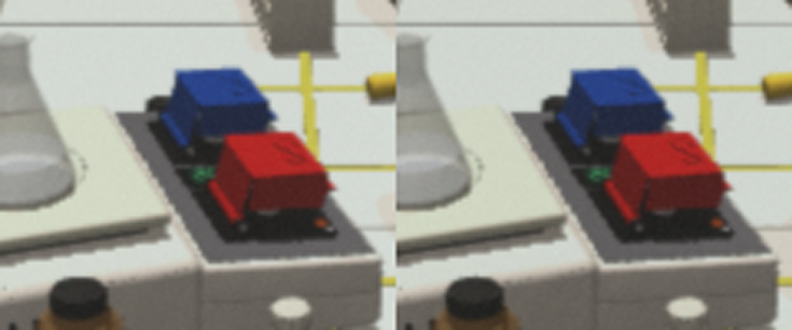

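Before (left) and after (right) match: the red cover is shut at (665,170), and the blue cover and flask are unmoved. Handing in.

```bash
python3 -c "
from workcell import env
print(env.hand_in())"
```

```text
the job is handed in; nothing more can be done
None
```

I lifted the red cover, pushed the heater toggle to on, drew the finger out and let the cover drop shut, then handed the job in at about 9 s. The toggle being on is inferred from finger position and contact force, because the cover hides it. The side camera shows the blue cover and flask unmoved; the toggle under the blue cover and the rest of the bench were not checked.

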